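# Vent the degassing pot and take its lid off

## Task

The paint sample in the pot with the yellow tap has finished degassing. Let the air back in by turning its yellow tap counter-clockwise (seen from above) as far as it goes, then lift the lid off by its tap and set it down flat in the middle of the round black rubber mat, without dropping it. The pot with the blue tap must stay shut under vacuum: leave its lid and tap alone.

Things in the scene. Friction and masses are not known exactly. Their poses are not given: they have to be found in the camera images.
- yellow_grip (a point): Centre of the yellow tap's wing in the middle of the lid: upright blade 50 mm long (x axis), 12 thick (y), 30 tall (z, up); take it across its thickness from above. Hub 20 to 38 mm below the point, up to 52 wide. Round grey lid, 112 across, about 0.35 kg: flat top 38 mm, skirt's lower edge 72 mm below the point. Point is 153 mm above the bench while the lid is on.
- yellow_tap (a joint): Yellow tap's angle in its lid, rad: 0 to 0.1 at the start, shut; 1.4 at the stop, open; grows counter-clockwise seen from above; light friction (0.06 N m), stays where left. Below about 1.05 the lid is held down hard; past that it lifts straight off. Its skirt reaches 24 mm over the rim of the aluminium pot (fixed, 105 mm tall, foot 106 across); pins keep it from turning.
- mat_top (a point): Centre of the top of the round black rubber mat, 150 mm across, 6 mm thick, fixed to the bench; z up. With the lid lying on the mat the yellow wing's centre is 72 mm above this point.
- blue_grip (a point): Centre of the blue wing of the tap on the other pot's lid; pot, lid and tap are the same in size and build as the yellow-tapped one. To be left alone.
- blue_tap (a joint): Angle of the blue tap in its lid, rad: 0 to 0.1 at the start, shut; 1.4 fully open; must stay shut.

How it is judged (in metres and radians):
On the way, in this order (a step that is already met when the one before it is completed fails the run):
1. the yellow tap is turned open (past 60 degrees) while its lid still sits on the pot (value of joint yellow_tap above 1.05 rad and height (world z) of yellow_grip below 0.163 m), for 0.1 s.
2. the yellow-tapped lid is lifted clear of its pot (height (world z) of yellow_grip above 0.18 m), for 0.1 s.
At the end, for the whole second after the job is handed in: The yellow-tapped lid lies at rest on its skirt, the right way up and flat (within 7 degrees), its centre within 25 mm of the mat's centre; the blue tap is still shut (below 0.35 rad) (horizontal distance between yellow_grip and mat_top below 0.025 m and z of yellow_grip in the frame of mat_top between 0.064 and 0.08 m and angle between yellow_grip's own z axis and vertical below 0.12 rad and value of joint blue_tap below 0.35 rad); the robot touches nothing.
It fails at once if the blue tap is turned past 0.35 rad (20 degrees) (value of joint blue_tap above 0.35 rad).
It fails at once if the blue-tapped lid is moved more than 15 mm (distance of blue_grip from where it was at the start of the episode above 0.015 m).
It fails at once if the yellow-tapped lid is let fall on the mat from more than 30 mm (z of yellow_grip in the frame of mat_top above 0.102 m and horizontal distance between yellow_grip and mat_top below 0.08 m and contact force between the fingers and anything else below 0.3 N).
It also fails if it takes over 40 s, if anything falls off the work surface, if the arm or the gripper's body presses on something with over 40 N, if the wrist force passes 120 N, or if a joint passes its speed limit or range.

## Robot

A 7-joint arm with a two-finger parallel gripper is mounted at the origin on the work surface; the furniture and walls round the work are solid. World frame = base frame: x ahead of the robot, y to its left, z up, the work surface at z = 0. Lengths are in mm, angles in rad, forces in N, time in s.
With the tool pointing down it reaches from about 400 to 875 mm from the base axis. Payload 19.3 kg.
Tool frame: the origin (TCP) lies at the very end of the fingers, on their centre line; the grasp point (between the pads) lies 19 mm behind it (grip_point_offset is the z of the grasp point in the tool frame, in mm); z points along the fingers, x is the direction in which the jaws open and shut, and the axes are right-handed (so a half turn about z gives the same grasp; the last joint's range is limited). The gripper opens to 85 mm and grips with 20 to 120 N. Pads are 22 mm wide; open, the fingers measure 114 mm over their backs; the gripper's body (76 mm by 85 mm) begins 54 mm behind the grasp point. The pads swing forward as they close: fully open they stand 13 mm farther back than shut.
Start: joints at [-1.37, 0.521, -0.036, 1.599, 0.021, 1.021, -0.113], TCP at [167.208, 602.209, 231.291] pointing down, gripper open.
Joint ranges: [-2.91, 2.91], [-0.3, 2.13], [-1.5, 1.42], [0.17, 2.43], [-1.26, 4.41], [0.16, 1.93], [-2.52, 2.52]. Speed limits (rad/s): [1.89, 1.89, 2.39, 2.39, 3.01, 3.01, 3.01].

## Interface

Orientations are given as a 3x3 rotation matrix whose columns are the frame's x, y, z axes.
In Python, from workcell import movep, movel, goto_joints, open_gripper, clamp, wait, inverse_kinematics, read_state, camera, PlanningError, finish_job, grip_point_offset gives the robot as it stands. Calls block until the motion is done:
- movep(position, orientation): joint-space move of the TCP to a pose.
- movel(position, frame=None, max_speed=150, guard=None): straight line of the TCP; frame=None keeps the orientation; max_speed is the mean speed in mm/s. With guard (N) it stops when the force on the tool has changed by that much, and returns True; else False.
- goto_joints(angles): joint-space move.
- open_gripper() and clamp(): open the fingers fully, or close them until they stop; the grip force is fixed at half the most.
- wait(seconds).
- inverse_kinematics(position, orientation): joint angles nearest the present ones, or None.
- read_state(): the state.
- camera(name): name is "scene" or "top"; returns a dict with "image" (384x512x3 uint8, blue, green, red), "range_z" (384x512 float32, mm along the optical axis (not along the pixel's ray), 0 where there is no reading), "fx", "fy", "cx", "cy" (pixels), "dist_coeffs" ([k1, k2, p1, p2, k3] as OpenCV has them; the pictures are not rectified), "cam_to_world" (4x4, takes a point from camera to world coordinates). Camera axes: x right, y up, looking along -z (the intrinsics and any distortion apply to the point x, -y, -z); pixel columns grow to the right and rows downward; lengths in mm; the calibration is good to about 2 mm. A picture is of the moment at which its call begins.
A pose or a line that the arm cannot do raises PlanningError and nothing moves.
- finish_job(): hands the job in, once; it reports no verdict.
The state is a dict: "time": time; "qpos": joint angles; "qvel": joint speeds; "joint_efforts": joint torques, N m; "eef_pos": TCP position; "tool_rot": TCP orientation; "ft_force": force on the tool from outside, world axes, zero at the start; "torque": the same for the moment, N m; "finger_gap": finger opening in mm.
Only numpy, scipy, OpenCV 4.12 (cv2) and the standard library are available. Lean on these libraries where they do the work, as an engineer would, in place of code of your own. Each camera call takes 0.05 s, during which the arm holds its last target. There are 200 camera calls.

## Working session

There is one attempt and no reset: what is moved stays moved. The work goes in short steps, each a Python script; the robot and the scene stay as the last script left them, time stands still between calls to the robot, and variables do not carry over. Pictures are saved under pics/ and viewed, about 8 in all and at most 12, crops included, and the job is handed in when it is done.

```bash
mkdir -p pics
cat > h.py <<'E'
import numpy as np, cv2
from workcell import *
def ray_plane(c,uv,z):
    K=np.array([[c["fx"],0,c["cx"]],[0,c["fy"],c["cy"]],[0,0,1.]])
    n=cv2.undistortPoints(np.array(uv,float).reshape(-1,1,2),K,np.array(c["dist_coeffs"],float)).reshape(-1,2)
    T=np.array(c["cam_to_world"]); d=np.c_[n[:,0],-n[:,1],-np.ones(len(n))]@T[:3,:3].T
    o=T[:3,3]; return o+d*((z-o[2])/d[:,2])[:,None]
def cloud(c):
    v,u=np.mgrid[:384,:512]; K=np.array([[c["fx"],0,c["cx"]],[0,c["fy"],c["cy"]],[0,0,1.]])
    n=cv2.undistortPoints(np.stack([u,v],-1).reshape(-1,1,2).astype(float),K,np.array(c["dist_coeffs"],float)).reshape(384,512,2)
    r=c["range_z"]; P=np.stack([n[...,0]*r,-n[...,1]*r,-r],-1); T=np.array(c["cam_to_world"])
    return P@T[:3,:3].T+T[:3,3]
E
python3 - <<'E'
from h import *
ims=[]
for n in("scene","top"):
    c=camera(n); ims.append(c["image"]); print(n,np.round(c["cam_to_world"],2).tolist(),c["fx"],c["dist_coeffs"])
    np.save(f"{n}.npy",c,allow_pickle=True)
cv2.imwrite("pics/a.png",ims[0]);cv2.imwrite("pics/b.png",ims[1]); print(read_state(),grip_point_offset)
E
```

```text
scene [[-0.35, -0.65, 0.67, 1021.34], [0.94, -0.25, 0.24, 289.36], [0.01, 0.71, 0.7, 723.6], [0.0, 0.0, 0.0, 1.0]] 446.44111821502287 [0.05585012 0.         0.         0.         0.        ]
top [[0.01, 0.99, -0.13, 323.32], [-1.0, 0.01, 0.01, 96.31], [0.01, 0.13, 0.99, 964.69], [0.0, 0.0, 0.0, 1.0]] 352.4156672295905 [-0.00932269  0.          0.          0.          0.        ]
{'time': 0.1, 'qpos': array([-1.37025275,  0.52197261, -0.0363117 ,  1.59993201,  0.02123165,
        1.02108953, -0.11280725]), 'qvel': array([ 2.63033811e-05, -1.09378457e-03,  1.04679794e-04, -3.64633214e-04,
        3.47256047e-04, -9.79580686e-04, -5.25040677e-05]), 'joint_efforts': array([ 4.31873195e-03, -9.28477621e+01,  1.98436663e+00, -3.70536339e+01,
        1.81543588e-02,  5.36042964e-03, -4.62046512e-05]), 'eef_pos': array([167.12631386, 601.93880718, 230.77892973]), 'tool_rot': array([[ 2.67463013e-01,  9.63568113e-01, -1.69275062e-04],
       [ 9.63567598e-01, -2.67463046e-01, -1.00175046e-03],
       [-1.01052963e-03,  1.04823232e-04, -9.99999484e-01]]), 'ft_force': array([-0.01171018, -0.24376827, -0.29941744]), 'torque': array([-0.00878765, -0.00908239, -0.00322975]), 'finger_gap': 85.14078731634737} -18.700000000000003
```

View pics/a.png

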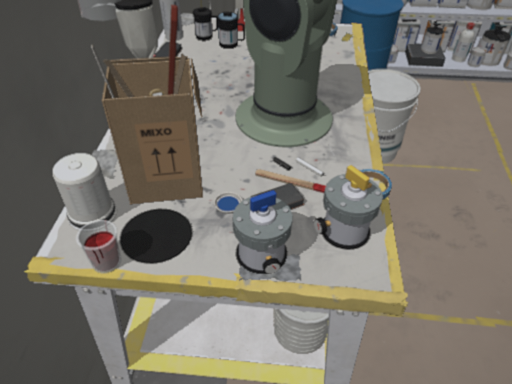

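View pics/b.png

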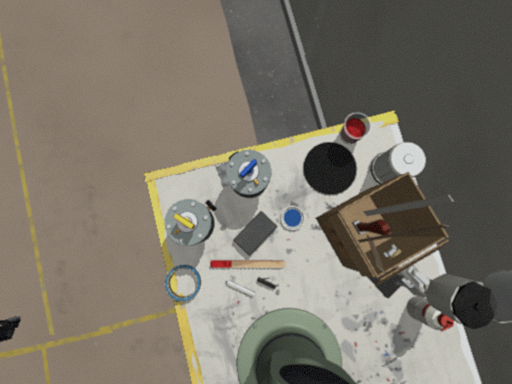

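The scene view shows the yellow wing at (357,178), the blue one at (263,202) and the mat at (155,235). In the top view they are at (184,220), (248,169) and (330,168). The mat has a red cup, a white canister and a carton for neighbours.

Run:
```python
from h import *
L=lambda n:np.load(n+".npy",allow_pickle=True).item()
for n,boxY,boxB,boxM in(("scene",(340,160,376,195),(245,188,282,216),(110,200,195,265)),("top",(165,205,205,240),(235,155,262,182),(298,135,360,198))):
    c=L(n); im=c["image"]; hsv=cv2.cvtColor(im,cv2.COLOR_BGR2HSV); P=cloud(c)
    for nm,b,lo,hi,z in(("Y",boxY,(15,120,80),(35,255,255),153),("B",boxB,(105,120,40),(130,255,255),153),("mat",boxM,(0,0,0),(180,255,45),6)):
        m=np.zeros((384,512),np.uint8); m[b[1]:b[3],b[0]:b[2]]=cv2.inRange(hsv,lo,hi)[b[1]:b[3],b[0]:b[2]]
        k,lab,st,ce=cv2.connectedComponentsWithStats(m); i=1+np.argmax(st[1:,4]); mm=lab==i
        pts=P[mm]; pts=pts[c["range_z"][mm]>0]
        if nm!="mat":
            top=pts[pts[:,2]>150+10]
            q=top[:,:2]; mu=(q.min(0)+q.max(0))/2; r=cv2.minAreaRect(q.astype(np.float32))
            print(n,nm,st[i],ce[i],"zmax",np.percentile(pts[:,2],[5,50,95]).round(1),"n",len(q),"rect",np.round(r[0],1),np.round(r[1],1),round(r[2],1),cv2.boxPoints(r).round(0).tolist(), "ray",ray_plane(c,[ce[i]],z)[0].round(1))
        else:
            cnt=max(cv2.findContours(mm.astype(np.uint8),0,1)[0],key=len)
            w=ray_plane(c,cv2.convexHull(cnt).reshape(-1,2),z)
            print(n,nm,st[i],"circle",cv2.minEnclosingCircle(w[:,:2].astype(np.float32)),"z",np.median(pts[:,2]))
# obstacle heights around mat
P=np.concatenate([cloud(L(n))[L(n)["range_z"]>0] for n in("scene","top")])
x0,x1,y0,y1=300,850,-420,320
for xx in range(840,300,-30):
    print(xx,*["%4d"%(lambda s:np.percentile(s[:,2],95) if len(s)>3 else -1)(P[(abs(P[:,0]-xx)<15)&(abs(P[:,1]-yy)<15)&(P[:,2]>-20)&(P[:,2]<600)]) for yy in range(320,-400,-30)])
print("y",list(range(320,-400,-30)))
```

```text
scene Y [346 166  25  24 357] [357.3557423  177.96918768] zmax [139.8 158.7 169.5] n 166 rect [359.2 253.9] [46.9 13.7] 62.2 [[342.0, 236.0], [354.0, 230.0], [376.0, 271.0], [364.0, 278.0]] ray [356.4 254.6 153. ]
scene B [250 190  26  21 375] [262.768      200.71733333] zmax [143.8 160.6 169.5] n 194 rect [481.1 106.6] [14.  48.7] 46.7 [[459.0, 118.0], [494.0, 85.0], [504.0, 95.0], [468.0, 128.0]] ray [479.  106.9 153. ]
scene mat [ 121  210   71   53 2902] circle ((513.8491821289062, -115.82635498046875), 73.19283294677734) z 7.042433257204266
top Y [174 214  20  14 119] [183.66386555 220.68067227] zmax [150.9 167.1 169.4] n 109 rect [355.5 253.5] [48.2 11.9] 57.9 [[338.0, 236.0], [348.0, 230.0], [373.0, 271.0], [363.0, 277.0]] ray [356.9 255.4 153. ]
top B [240 159  17  18 114] [248.01754386 168.21052632] zmax [154.1 166.9 169.3] n 99 rect [479.2 108.2] [11.  48.4] 48.2 [[457.0, 120.0], [494.0, 88.0], [501.0, 96.0], [465.0, 128.0]] ray [480.2 108.8 153. ]
top mat [ 304  143   51   51 2053] circle ((512.0372314453125, -114.43025970458984), 72.2426986694336) z 5.501727698379852
840 
[... 1657 characters left out ...]
 117    3    3    3    8    8    8    8  265  269    3    2   -1   -1  386
420    3  102  115  114   60    3  115  116  115    2    3    3    3    3    3  264  268  269  268  269    3    3   -1  389
390    4  117  122  118  116    3    3    2   22    6    9    9    9  264  268  270    7    8  193  332    3    9    8   -1
360  115  123  169  168  119    3    3   23   24   23   10    6   10  269  402  370  155    6    6  270  285   15   14   12
330    3  123  125  166  116    3   23   24   24   23    3    9    3  255  413  404  177  113  190  267  271   17   17   15
y [320, 290, 260, 230, 200, 170, 140, 110, 80, 50, 20, -10, -40, -70, -100, -130, -160, -190, -220, -250, -280, -310, -340, -370]
```

Both views agree to about 3 mm: yellow wing centre (356,254), long axis about 60°, mat centre (513,-115). The sizes check out (48x12 blade, mat radius about 73). The carton is 270 mm high and roughly 85 mm from the mat centre, so I'll check IK options.

```bash
cat >> h.py <<'E'
def down(deg):
    a=np.radians(deg); c,s=np.cos(a),np.sin(a)
    return np.array([[c,s,0],[s,-c,0],[0,0,-1.]])
E
python3 - <<'E'
from h import *
for nm,p,ths in(("Y",(356.5,254,140),range(-31-180,400,40)),("Yhi",(356.5,254,270),(-31,9,49,149,229)),("M",(512.5,-115,62),range(-180,180,30)),("Mhi",(512.5,-115,270),range(-180,180,60))):
    for t in ths:
        q=inverse_kinematics(np.array(p,float),down(t)); print(nm,t,None if q is None else np.round(q,2))
E
```

```text
Y -211 [-0.55  0.38 -0.26  2.15  0.16  0.63  1.68]
Y -171 [-0.42  0.4  -0.41  2.14  0.26  0.65  2.28]
Y -131 [-1.57  0.77  1.23  2.19 -0.98  0.92 -2.01]
Y -91 [-1.25  0.45  0.64  2.18 -0.46  0.64 -1.87]
Y -51 [-1.13  0.42  0.48  2.18 -0.33  0.61 -1.31]
Y -11 [-1.04  0.4   0.35  2.17 -0.24  0.61 -0.7 ]
Y 29 [-0.92  0.38  0.21  2.17 -0.14  0.6  -0.11]
Y 69 [-0.81  0.38  0.07  2.16 -0.04  0.6   0.49]
Y 109 [-0.69  0.37 -0.08  2.16  0.05  0.61  1.09]
Y 149 [-0.55  0.38 -0.26  2.15  0.16  0.63  1.68]
Y 189 [-0.42  0.4  -0.41  2.14  0.26  0.65  2.28]
Y 229 [-1.57  0.77  1.23  2.19 -0.98  0.92 -2.01]
Y 269 [-1.25  0.45  0.64  2.18 -0.46  0.64 -1.87]
Y 309 [-1.13  0.42  0.48  2.18 -0.33  0.61 -1.31]
Y 349 [-1.04  0.4   0.35  2.17 -0.24  0.61 -0.7 ]
Y 389 [-0.92  0.38  0.21  2.17 -0.14  0.6  -0.11]
Yhi -31 [-1.17  0.18  0.48  2.04 -0.1   0.95 -1.17]
Yhi 9 [-1.06  0.18  0.35  2.03 -0.07  0.95 -0.51]
Yhi 49 [-0.93  0.17  0.2   2.03 -0.04  0.95  0.15]
Yhi 149 [-0.6   0.18 -0.17  2.01  0.04  0.96  1.81]
Yhi 229 [-1.71  0.4   1.25  2.05 -0.45  1.01 -2.51]
M -180 [-0.61  1.11  1.22  2.02 -1.26  1.0
[... 166 characters left out ...]
 [-0.2   0.67  0.43  2.   -0.5   0.57 -0.47]
M -30 [-0.17  0.66  0.38  2.   -0.44  0.56 -0.  ]
M 0 [-0.13  0.65  0.32  2.   -0.38  0.55  0.46]
M 30 [-0.08  0.64  0.25  2.   -0.3   0.54  0.91]
M 60 [-0.05  0.63  0.21  2.   -0.24  0.54  1.38]
M 90 [ 0.04  0.62  0.09  1.99 -0.1   0.53  1.77]
M 120 [ 0.14  0.62 -0.04  1.99  0.04  0.54  2.16]
M 150 [ 0.72  0.77 -0.87  1.96  0.83  0.81  2.  ]
Mhi -180 [-0.69  0.63  1.24  1.85 -0.65  1.15 -2.37]
Mhi -120 [-0.69  0.63  1.24  1.85 -0.65  1.15 -1.32]
Mhi -60 [-0.6   0.5   1.01  1.85 -0.48  1.07 -0.45]
Mhi 0 [-0.5   0.43  0.84  1.84 -0.37  1.03  0.48]
Mhi 60 [-0.44  0.4   0.73  1.84 -0.31  1.02  1.47]
Mhi 120 [-0.3   0.36  0.53  1.84 -0.21  1.01  2.42]
```

Run:
```python
from h import *
def S(t):
    s=read_state(); print(t,round(s["time"],2),s["eef_pos"].round(1),"q",s["qpos"].round(2),"F",s["ft_force"].round(1),"T",s["torque"].round(2),"gap",round(s["finger_gap"],1))
movep(np.array([357,254,260.]),down(-30)); S("hi")
print(movel(np.array([357,254,137.5]),max_speed=100,guard=15)); S("low")
c=camera("scene"); cv2.imwrite("pics/c.png",cv2.resize(c["image"][60:300,250:450],None,fx=2.5,fy=2.5))
clamp(); S("clamped")
```

```text
hi 1.57 [356.9 254.9 260. ] q [-1.16  0.2   0.47  2.05 -0.11  0.92 -1.15] F [-0.3  1.   0.7] T [ 0.04 -0.03  0.05] gap 85.5
False
low 2.95 [357.2 254.2 137.9] q [-1.06  0.41  0.39  2.18 -0.27  0.6  -1.  ] F [-0.1 -0.1  0.3] T [ 0.03  0.03 -0.04] gap 85.8
clamped 3.65 [357.  254.1 137.8] q [-1.06  0.41  0.39  2.18 -0.27  0.6  -1.  ] F [-2.8 -1.1  8.9] T [-0.24  0.52 -0.01] gap 16.5
```

View pics/c.png

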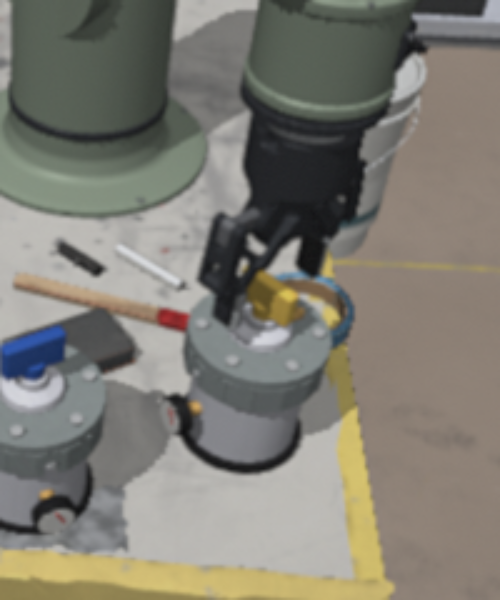

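The image shows the open fingers either side of the yellow wing, with the arm clear of the blue pot. The 16.5 mm gap and Fz of 9 N need a second look before I turn.

```bash
cat >> h.py <<'E'
def S(t):
    s=read_state(); print(t,round(s["time"],2),s["eef_pos"].round(1),"q",s["qpos"].round(2),"F",s["ft_force"].round(1),"T",s["torque"].round(2),"gap",round(s["finger_gap"],1)); return s
E
python3 - <<'E'
from h import *
wait(0.3); S("wait")
c=camera("scene"); cv2.imwrite("pics/d.png",cv2.resize(c["image"][140:240,310:410],None,fx=5,fy=5,interpolation=cv2.INTER_CUBIC))
E
```

```text
wait 3.95 [357.  254.1 137.7] q [-1.06  0.41  0.39  2.18 -0.27  0.6  -1.  ] F [-1.6 -1.4  8.9] T [-0.2   0.45  0.02] gap 16.4
```

View pics/d.png

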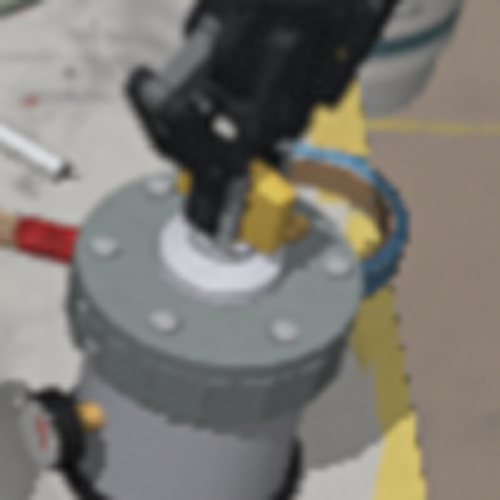

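The fingers hold the wing, but they are low on the hub and probably resting on it. I'll re-grip 4 mm higher.

Run:
```python
from h import *
open_gripper(); movel(np.array([357,254,142.]),max_speed=50); clamp(); wait(.2); s=S("clamp2")
if s["finger_gap"]<17:
    for a in (-15,0,15):
        movel(np.array([357,254,142.]),frame=down(a)); s=S(a)
```

```text
clamp2 5.8 [357.  254.  142.2] q [-1.07  0.4   0.39  2.17 -0.26  0.61 -1.01] F [-0.8 -1.3  7.2] T [-0.29  0.33  0.02] gap 15.1
-15 6.21 [356.9 254.  142.2] q [-1.01  0.39  0.32  2.17 -0.21  0.61 -0.8 ] F [-3.  -0.8  7.4] T [-0.05  0.61  0.12] gap 15.2
0 6.62 [356.8 254.1 142.2] q [-0.95  0.38  0.25  2.17 -0.16  0.61 -0.59] F [-3.  -0.6  7.7] T [-0.01  0.78  0.04] gap 15.4
15 7.03 [356.7 254.  142.2] q [-0.9   0.38  0.18  2.16 -0.12  0.61 -0.37] F [-4.6  0.2  8.3] T [0.   0.97 0.1 ] gap 15.0
```

Run:
```python
from h import *
for a in (30,40,44,47,50):
    movel(np.array([357,254,142.]),frame=down(a)); s=S(a)
    if abs(s["torque"][2])>1.0: break
c=camera("scene"); cv2.imwrite("pics/e.png",cv2.resize(c["image"][120:260,290:430],None,fx=4,fy=4,interpolation=cv2.INTER_CUBIC))
```

```text
30 7.43 [356.6 254.  142.1] q [-0.84  0.37  0.11  2.16 -0.07  0.61 -0.16] F [-5.3 -0.4 10.6] T [-0.01  1.19  0.11] gap 15.1
40 7.76 [356.5 254.  142.2] q [-0.8   0.37  0.06  2.16 -0.04  0.61 -0.01] F [-6.  -0.5  9. ] T [-0.1   1.35  0.08] gap 15.1
44 8.01 [356.5 253.9 142.1] q [-0.79  0.37  0.04  2.16 -0.03  0.61  0.04] F [-6.2 -0.3  9.8] T [-0.18  1.24  0.04] gap 15.2
47 8.26 [356.5 253.9 142.1] q [-0.78  0.37  0.03  2.16 -0.02  0.61  0.09] F [-5.7 -0.9  9.4] T [-0.2   1.36 -0.03] gap 15.1
50 8.51 [356.7 254.  142.2] q [-0.77  0.37  0.02  2.16 -0.01  0.61  0.13] F [-4.8 -0.7  8.4] T [-0.11  0.97 -0.14] gap 15.1
```

View pics/e.png

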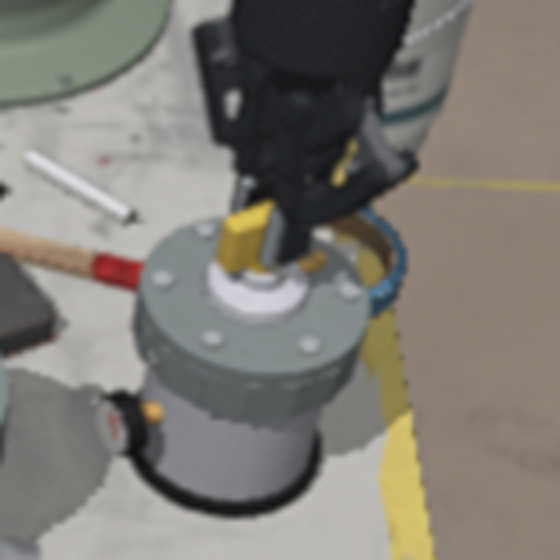

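The wing has turned with the jaws by 80° (about 1.4 rad), and the torque sign flip suggests the stop. I'll nudge a little further to confirm, then lift under guard.

Run:
```python
from h import *
for a in (53,55):
    movel(np.array([357,254,142.]),frame=down(a)); s=S(a)
    if abs(s["torque"][2])>0.5: break
p=s["eef_pos"].copy()
print(movel(p+[0,0,10],max_speed=40,guard=25)); S("l10")
print(movel(p+[0,0,60],max_speed=60,guard=25)); S("l60")
c=camera("scene"); cv2.imwrite("pics/f.png",cv2.resize(c["image"][60:300,250:450],None,fx=2.5,fy=2.5))
```

```text
53 8.81 [356.7 253.9 142.2] q [-0.76  0.37  0.    2.16 -0.    0.61  0.17] F [-5.4 -0.2  9.1] T [-0.2   1.03 -0.43] gap 15.0
55 9.06 [356.6 253.8 142.1] q [-0.75  0.37 -0.01  2.16  0.    0.61  0.2 ] F [-5.6 -1.5  9.8] T [-0.33  1.15 -0.58] gap 14.6
False
l10 9.46 [357.1 254.1 152.8] q [-0.75  0.35 -0.    2.15  0.    0.64  0.2 ] F [ 0.1 -0.9  9.7] T [-0.26  0.03 -0.1 ] gap 15.1
False
l60 10.44 [356.4 253.7 201.9] q [-0.75  0.27 -0.    2.1   0.    0.77  0.21] F [ 0.1 -0.6 -4.3] T [ 0.02 -0.02 -0.01] gap 14.7
```

View pics/f.png

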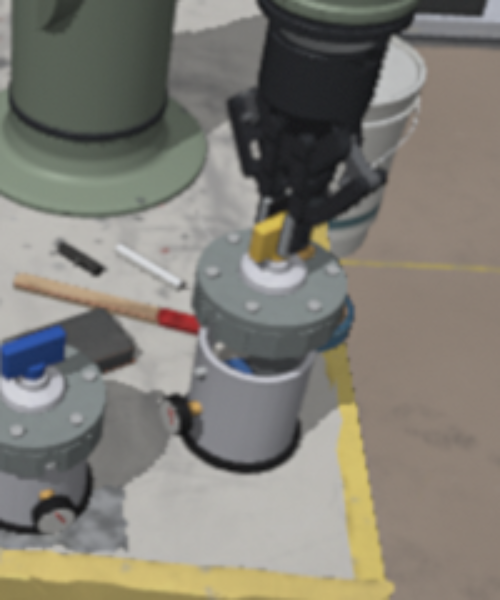

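The lid is off the pot, looks level and is held by the wing; its weight of about 4 N shows in Fz. I'll lift higher, then measure where the lid sits relative to the TCP.

Run:
```python
from h import *
movel(np.array([357,254,275.]),max_speed=100); s=S("hi"); p=s["eef_pos"]
for n in("scene","top"):
    c=camera(n); P=cloud(c); m=(c["range_z"]>0)&(np.hypot(P[...,0]-357,P[...,1]-254)<54)&(abs(P[...,2]-p[2]+27)<30)
    hsv=cv2.cvtColor(c["image"],cv2.COLOR_BGR2HSV); g=m&(hsv[...,1]<60)&(hsv[...,2]>90)&(hsv[...,2]<175)
    q=P[g]
    for _ in range(4):
        A=np.c_[q[:,:2]-p[:2],np.ones(len(q))]; x=np.linalg.lstsq(A,q[:,2],rcond=None)[0]; q=q[abs(q[:,2]-A@x)<6]
    print(n,len(q),"plane z at axis - tcp",x[2]-p[2],"slopes",x[:2].round(3))
for t in (-60,-30,0,30,55):
    print(t,np.round(inverse_kinematics(np.array([512.5,-115,275.]),down(t)),2))
```

```text
hi 11.37 [356.8 253.8 274.5] q [-0.76  0.17  0.    2.01 -0.    0.96  0.21] F [-0.1 -0.  -3.2] T [ 0.05 -0.    0.06] gap 15.1
scene 1244 plane z at axis - tcp -26.35936425459201 slopes [ 0.001 -0.001]
top 619 plane z at axis - tcp -27.43963497476929 slopes [-0.007  0.01 ]
-60 [-0.33  0.36  0.57  1.83 -0.23  1.02 -0.71]
-30 [-0.3   0.35  0.54  1.83 -0.21  1.02 -0.2 ]
0 [-0.25  0.34  0.47  1.83 -0.18  1.01  0.29]
30 [-0.2   0.33  0.4   1.82 -0.15  1.01  0.78]
55 [-0.17  0.33  0.35  1.82 -0.13  1.01  1.2 ]
```

No slip (the lid top is 26.4–27.4 below the TCP, expected 27.2) and the lid is level. I'll carry it over with the elbow kept to the left, away from the carton.

Run:
```python
from h import *
goto_joints(np.array([-0.5,.43,.84,1.84,-.37,1.03,.48])); S("near")
movel(np.array([512.8,-115,265.]),frame=down(0),max_speed=80); S("over")
for n in("scene","top"):
    c=camera(n); cv2.imwrite(f"pics/g_{n}.png",c["image"])
a=cv2.imread("pics/g_scene.png")[0:300,60:400];b=cv2.imread("pics/g_top.png")[80:380,230:512]
cv2.imwrite("pics/g.png",cv2.resize(np.hstack([a,b]),None,fx=1.28,fy=1.28))
```

```text
near 12.96 [ 515.2 -116.1  270.8] q [-0.5   0.43  0.84  1.84 -0.37  1.03  0.48] F [-0.   0.2 -4.1] T [0.03 0.   0.02] gap 14.5
over 13.21 [ 512.6 -114.2  264.6] q [-0.5   0.43  0.83  1.85 -0.37  1.02  0.49] F [-0.4  0.2 -3.9] T [-0.02 -0.07  0.02] gap 14.8
```

View pics/g.png

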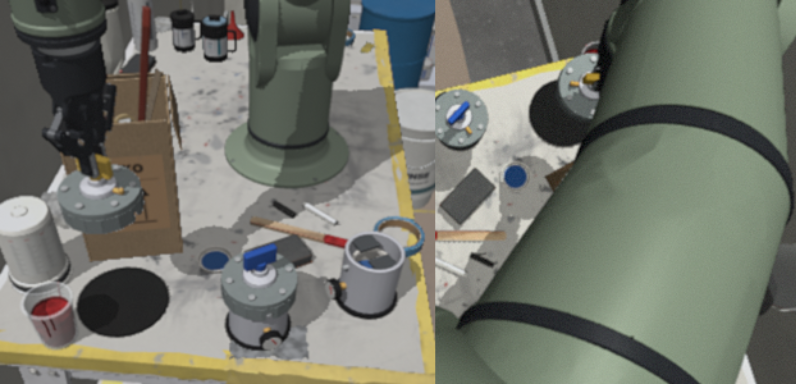

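The lid hangs level over the mat at (95,195) in the left half, with the gripper in front of the carton. The forearm comes down from the upper left. I'll descend half-way and check clearance to the carton.

Run:
```python
from h import *
print(np.round(inverse_kinematics(np.array([512.8,-115,67.]),down(0)),2))
print(movel(np.array([512.8,-115,140.]),max_speed=80,guard=12)); S("mid")
c=camera("scene"); cv2.imwrite("pics/i.png",cv2.resize(c["image"][0:300,0:340],None,fx=2,fy=2))
P=cloud(c); m=c["range_z"]>0; hsv=cv2.cvtColor(c["image"],cv2.COLOR_BGR2HSV)
g=m&(hsv[...,0]>35)&(hsv[...,0]<80)&(hsv[...,1]>25)&(P[...,0]>300)&(P[...,0]<620)&(P[...,1]<50)&(P[...,2]>200)
q=P[g]; print(len(q), "arm min",q.min(0).round(),"low pts",q[np.argsort(q[:,2])[:3]].round())
```

```text
[-0.3   0.7   0.58  2.01 -0.65  0.62  0.72]
False
mid 15.02 [ 513.  -115.   140.4] q [-0.38  0.6   0.69  1.97 -0.54  0.76  0.63] F [-0.2 -0.3 -4.1] T [-0.01 -0.06  0.04] gap 15.0
3906 arm min [ 478. -189.  341.] low pts [[ 550.  -91.  341.]
 [ 556. -104.  342.]
 [ 556. -102.  343.]]
```

View pics/i.png

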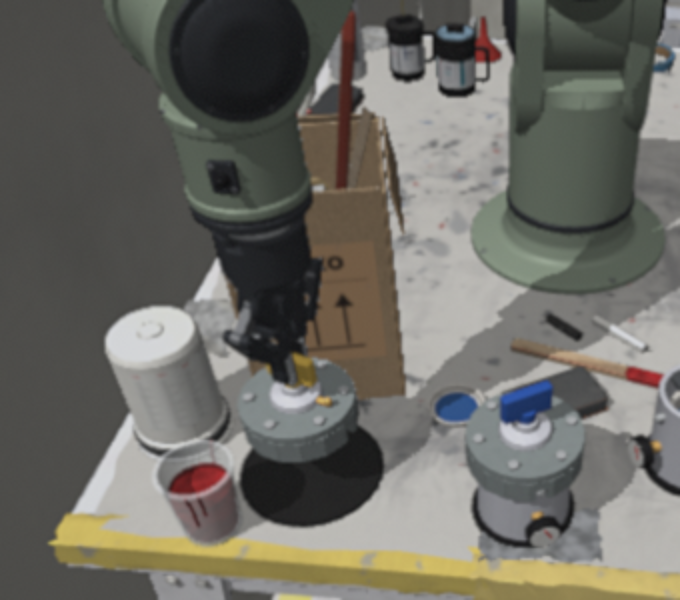

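The lid is about 70 mm above the mat and centred. The wrist is roughly 30 mm clear of the carton and above its rim, and the cup and canister are clear. I'll lower to contact.

Run:
```python
from h import *
print(movel(np.array([512.8,-115,80.]),max_speed=60,guard=12)); S("80")
hit=movel(np.array([512.8,-115,65.]),max_speed=15,guard=5); print(hit); S("touch")
```

```text
False
80 16.22 [ 513.  -115.1   80.3] q [-0.31  0.68  0.59  2.   -0.63  0.64  0.7 ] F [ 0.2 -0.1 -3.8] T [ 0.03 -0.04  0.03] gap 14.9
True
touch 17.01 [ 512.8 -115.    67.2] q [-0.29  0.7   0.57  2.01 -0.64  0.62  0.71] F [ 0.  -0.8  7.3] T [ 0.1   0.08 -0.06] gap 14.9
```

Contact came at TCP z 67.2, exactly as predicted. Releasing, retreating and checking.

Run:
```python
from h import *
open_gripper(); S("open")
movel(np.array([512.8,-115,265.]),max_speed=100,guard=15); S("up")
goto_joints(np.array([-1.16,.2,.47,2.05,-.11,.92,-1.15])); wait(.3); S("away")
ims=[]
for n in("scene","top"):
    c=camera(n); P=cloud(c); hsv=cv2.cvtColor(c["image"],cv2.COLOR_BGR2HSV); ims.append(c["image"])
    y=(cv2.inRange(hsv,(15,120,80),(35,255,255))>0)&(c["range_z"]>0)&(np.hypot(P[...,0]-513,P[...,1]+115)<45)&(P[...,2]>75)
    q=P[y]; r=cv2.minAreaRect(q[:,:2].astype(np.float32)); print(n,"wing",len(q),np.round(r[0],1),np.round(r[1],1),"ztop",np.percentile(q[:,2],95).round(1))
    g=(hsv[...,1]<60)&(hsv[...,2]>80)&(c["range_z"]>0)&(np.hypot(P[...,0]-513,P[...,1]+115)<70)&(abs(P[...,2]-40)<5)
    q=P[g]; A=np.c_[q[:,:2]-[513,-115],np.ones(len(q))]; print(" lid",np.linalg.lstsq(A,q[:,2],rcond=None)[0].round(3),cv2.minEnclosingCircle(q[:,:2].astype(np.float32)))
    b=(cv2.inRange(hsv,(105,120,40),(130,255,255))>0)&(np.hypot(P[...,0]-480,P[...,1]-107)<45)&(P[...,2]>160)
    r=cv2.minAreaRect(P[b][:,:2].astype(np.float32)); print(" blue",np.round(r[0],1),np.round(r[1],1),round(r[2],1))
cv2.imwrite("pics/k.png",ims[0])
```

```text
open 17.69 [ 512.3 -114.8   66.9] q [-0.3   0.7   0.57  2.01 -0.64  0.62  0.71] F [ 0.5  0.3 -0.6] T [ 0.    0.02 -0.01] gap 85.4
up 19.82 [ 512.6 -115.   264.7] q [-0.5   0.44  0.84  1.85 -0.38  1.02  0.49] F [-0.6 -0.7  0.5] T [-0.04  0.01  0.01] gap 85.3
away 21.64 [355.4 253.5 258.7] q [-1.16  0.2   0.47  2.05 -0.11  0.92 -1.15] F [0.1 0.6 0. ] T [0.04 0.01 0.02] gap 85.2
scene wing 235 [ 514.5 -115.4] [49.5 12.7] ztop 95.1
 lid [-2.0000e-03 -4.0000e-03  4.1031e+01] ((512.922119140625, -115.768798828125), 57.171607971191406)
 blue [481.7 107.3] [13.  49.5] 47.5
top wing 90 [ 510.3 -114.1] [ 9.8 48.6] ztop 94.4
 lid [0.0000e+00 2.0000e-03 3.9747e+01] ((511.8881530761719, -114.77135467529297), 55.97102355957031)
 blue [479.1 108.1] [11.  47.9] 48.3
```

View pics/k.png

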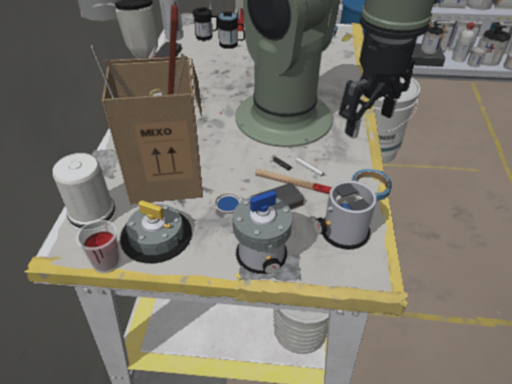

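The lid lies flat and centred on the mat at (153,232), the pot is open, the blue pot is untouched and the robot is clear.

```bash
python3 -c "
from workcell import finish_job; print(finish_job())"
```

```text
the job is handed in; nothing more can be done
None
```

The job is done and handed in at about 22 s of the 40 s allowed; `finish_job` gives no verdict. I turned the yellow tap about 85° counter-clockwise until the torque rose at its stop. I then lifted the lid by its wing, carried it over the blue pot's height, and set it down on the mat with a guarded touch before letting go.

**Last checks, both cameras:**
- **Position:** the lid centre is within about 2 mm of the mat centre.
- **Flatness:** the lid is level within 0.005 rad, and its top is about 34 mm above the mat, as it should be lying on its skirt.
- **Blue tap:** its position and angle are unchanged within about 1–2 mm and 1°.
- **Robot:** it stands clear and touches nothing.

**One disagreement:** the finger gap read about 15 mm on the 12 mm blade. The first grip, 4 mm lower, read 16.5 mm with about 9 N of upward force, so I gripped again higher. That force stayed at 7–10 N through the turning and never got a clear explanation. The lid did not slip in the lift: its height below the fingers measured within 1 mm of the expected value.

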